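# Seat a taper-shank arbor in a rotary table and tap it until it locks

### The job

Take the centring arbor (the taper-shank arbor with the plain round spigot) out of the wooden rack, ease it down into the taper sleeve in the middle of the rotary table until it stands there finger-tight, without dropping or forcing it, and let go. Then lock it with two or more separate taps of the soft-faced hammer on its flat top, firm but never hard, until it goes in no further, and set the hammer down on the bench clear of the rotary table. Leave the other things where they are.

Things in the scene. Friction and masses are not known exactly. Their poses are not given: they have to be found in the camera images.
- rotary_table: Grey rotary indexing table, 110 mm across, bolted to the bench, crank on its left (+y). Origin: centre of its underside, z up. Steel face 90 mm up with a 27 mm bore in the middle; in the bore sits a fixed steel sleeve with a 1:10 taper hole, 21 mm across at the sleeve's upper end, which lies anywhere from flush to 16 mm below the face: it differs each time and no reading gives it.
- arbor: Steel centring arbor, 0.6 kg: plain spigot 40 mm across, 45 mm tall, flat top, on a shank tapered 1:10. Origin: centre of the nose (lower end), z up the axis. Shank 15 mm across at the nose, 21 mm at 62 mm up; spigot from 86 to 131 mm up. It hangs by the spigot in any one of the rack's three holes, nose 6 mm above the bench, with 1 mm of play.
- arbor_top (a point): Centre of the arbor's flat top, 131 mm above its nose: the place to tap. The shank meets the sleeve with its nose 12 to 28 mm above the bench (side play 1 to 3 mm until close to that) and goes 1 to 4 mm deeper when finger-tight (own weight and 4 to 8 N of push); taps drive it 1 to 4 mm more. Dropped over 3 mm, or pushed in hard by the gripper, it jams and must be drawn out.
- hammer: Small soft-faced hammer, 0.29 to 0.45 kg, standing on one of its white nylon faces. Origin: centre of that lower face; z up the head, x along the handle. Head 80 mm tall: nylon faces 32 mm across and 20 mm thick, steel waist 26 mm across between. Handle 18 mm thick, 40 mm up, ends 136 mm out. Can be held by the upper nylon face, a finger either side of the handle's line.
- hammer_face (a point): Centre of the hammer's lower face, the one to tap with (same point as its origin). Taps of 20 to 30 N lock the arbor, and it is locked when such a tap drives it no further; under 16 N is too soft to lock it, over 36 N too hard. Slow taps (20 mm/s) overshoot a force stop least.
- rack: Wooden block 210 x 62 x 92 mm, fixed, x along its length. Origin: centre of its underside. Three 25 mm holes in a row along x, 65 mm apart, the middle one at the centre; each holds one taper-shank tool.
- dead_centre: Steel centre, 28 mm across, with a 60 degree point, in another hole of the rack. To be left alone.
- drill_chuck: Dark steel drill chuck, 38 mm across, jaws upward, in another hole of the rack. To be left alone.
- flange: White plastic ring, 120 mm across, 14 mm thick, flat on the bench to the left. To be left alone.
- step_block: Dark steel stepped clamping block, 26 x 60 x 42 mm, at the far side. To be left alone.
- wash_bottle: Clear plastic bottle, 64 mm across, 150 mm tall, at the far side. To be left alone.
- spanner: Steel spanner lying beyond the rotary table. To be left alone.
- screwdriver: Screwdriver with an orange handle, lying to the left. To be left alone.
- beaker: Glass beaker, 72 mm across, 95 mm tall, to the right of the rack. To be left alone.
There are look-alikes about, which are no part of the job. Leave any orange look-alike of the hammer alone.

How it is judged:
On the way, in this order (a step that is already met when the one before it is completed fails the run):
1. the arbor stands in the sleeve, upright and only finger-tight, and is let go (z of arbor in the frame of rotary_table below 0.031 m and horizontal distance between arbor and rotary_table below 0.003 m and angle between arbor's own z axis and vertical below 0.035 rad and contact force between the fingers and arbor below 0.1 N and contact force between arbor and rotary_table below 45 N), for 0.2 s.
2. a first tap of the hammer on the arbor (contact force between hammer and arbor above 5 N), for 0.01 s.
3. the hammer comes off the arbor again (contact force between hammer and arbor below 0.1 N), for 0.1 s.
4. a further tap, firm enough to lock the taper (contact force between hammer and arbor above 16 N and z of arbor in the frame of rotary_table below 0.028 m), for 0.01 s.
At the end, for the whole second after the job is handed in: the arbor stands upright (within 2 degrees) on the rotary table's axis (within 3 mm), wedged in the sleeve (nose under 28 mm above the table's underside, the sleeve squeezing it with over 22 N in all); the hammer rests on the bench, its face centre over 90 mm from that axis (contact force between arbor and rotary_table above 22 N and z of arbor in the frame of rotary_table below 0.028 m and horizontal distance between arbor and rotary_table below 0.003 m and angle between arbor's own z axis and vertical below 0.035 rad and height (world z) of hammer below 0.03 m and linear speed of hammer below 0.02 m/s and horizontal distance between hammer and rotary_table above 0.09 m); the robot touches nothing.
It fails at once if the hammer strikes or presses the arbor with over 36 N (contact force between hammer and arbor above 36 N).
It fails at once if the arbor is pressed with over 20 N on the table's face or the mouth of the bore (contact force between arbor and rotary_table above 20 N and z of arbor in the frame of rotary_table above 0.035 m).
It fails at once if the gripper forces the arbor in (the sleeve squeezes it with over 45 N in all while the fingers touch it) (contact force between the fingers and arbor above 0.5 N and contact force between arbor and rotary_table above 45 N).
It fails at once if the arbor is let go too high and drops into the table (falls faster than 0.25 m/s with no finger on it) (contact force between the fingers and arbor below 0.1 N and horizontal distance between arbor and rotary_table below 0.03 m and linear speed of arbor above 0.25 m/s).
It fails at once if one of the other things is moved by over 20 mm (distance of any of dead_centre, drill_chuck, flange, step_block, wash_bottle, spanner, screwdriver, beaker from where it was at the start of the episode above 0.02 m).
It also fails if it takes over 64 s, if anything falls off the work surface, if the arm or the gripper's body presses on something with over 40 N, if the wrist force passes 120 N, or if a joint passes its speed limit or range.

### The arm

A 7-joint arm with a two-finger parallel gripper is mounted at the origin on the work surface. World frame = base frame: x ahead of the robot, y to its left, z up, the work surface at z = 0. Lengths are in m, angles in rad, forces in N, time in s.
With the tool pointing down it reaches from about 0.425 to 0.825 m from the base axis. Payload 3.6 kg.
Tool frame: the origin (TCP) lies at the very end of the fingers, on their centre line; the grasp point (between the pads) lies 19 mm behind it (bot.grasp_offset is the distance from the TCP to the grasp point, in m); z points along the fingers, x is the direction in which the jaws open and shut, and the axes are right-handed (so a half turn about z gives the same grasp; the last joint's range is limited). The gripper opens to 93 mm and grips with 3 to 60 N. Pads are 15 mm wide; open, the fingers measure 128 mm over their backs; the gripper's body (75 mm by 188 mm) begins 65 mm behind the grasp point.
Start: joints at [1.3, 0.615, -0.013, 1.423, 0.008, 1.103, -0.04], TCP at [0.157, -0.631, 0.219] pointing down, gripper open.
Joint ranges: [-3.12, 3.12], [-0.3, 2.06], [-1.34, 1.32], [0.26, 2.42], [-1.36, 4.5], [0.01, 1.98], [-2.84, 2.84]. Speed limits (rad/s): [2.79, 2.79, 3.14, 3.14, 3.14, 3.14, 3.14].

### API

Orientations are given as a 3x3 rotation matrix whose columns are the frame's x, y, z axes.
In Python, from cell import bot gives the robot as it stands.
- The arm moves only by the tool carry_out, never from a script. Its argument "deltas" is a list that holds one entry, the list of rows, each a list of 7 numbers: the turn, a rotation vector about the tool's x, y, z in degrees, then the shift along the tool's x, y, z in m, then the closure in counts, from 0 (fully open) to 255 (shut). A call has 1 to 5 rows; each row shifts and turns the commanded pose from where the row before left it, along the tool's axes as they then stand; what a row does not reach is not made up. A row lasts 1/12 s, in which the tool goes at most 41.7 mm and 7.16 degrees, less where a joint would pass 70% of its speed; a pose out of reach is approached as far as the arm can. A call is refused whole if a number of a shift passes 0.0417 or a number of a turn 7.16, either way. A call with a gripper value outside its range is refused whole. The fingers move at their own pace and stop on an object; the grip force is fixed at half the most. Time passes only in rows, so rows that do not move let the fingers close. It gives the time, the measured TCP pose, the force and the opening at its end, in the units of the state.
- bot.get_obs(): the state, without advancing time (a new reading comes with each control period).
- bot.camera(name): name is "side" or "top"; returns the picture (384x512x3 uint8, red, green, blue); there is no depth.
- bot.camera_info(name): a dict with "fx", "fy", "cx", "cy" (pixels), "xyz" and "attitude" of the camera in the world. Camera axes: x right, y down, z forward; pixel columns grow to the right and rows downward; lengths in m; the calibration is good to about 2 mm. A picture is of the moment at which its call begins. camera_info takes no time and is no camera call.
- bot.finish_job(): hands the job in, once; it reports no verdict.
The state is a dict: "t": time; "q": joint angles; "dq": joint speeds; "tau": joint torques, N m; "position": TCP position; "orientation": TCP orientation; "contact_force": force on the tool from outside, world axes, zero at the start; "moment": the same for the moment, N m; "gripper_width": finger opening in m.
Only numpy, scipy, OpenCV 4.12 (cv2) and the standard library are available. Lean on these libraries where they do the work, as an engineer would, in place of code of your own. Each camera call takes 0.05 s, during which the arm holds its last target. There are 200 camera calls.

## Working session

There is one attempt and no reset: what is moved stays moved. The work goes in short steps, Python scripts to look and compute and a tool call to move; the robot and the scene stay as the last step left them, time stands still between calls to the robot, and variables do not carry over. Pictures are saved under pics/ and viewed, about 8 in all and at most 12, crops included, and the job is handed in when it is done.

Besides the shell and the picture viewer there is one more tool, called after "Call:" by a JSON object that holds its "method" and its "body", one argument or row to a line. carry_out: Moves the arm, as the interface text tells. Its arguments: {"type":"object","properties":{"deltas":{"type":"array"}},"required":["deltas"]}

```bash
ls; mkdir -p pics
python3 - <<'E'
from cell import bot
import cv2
for n in ("side","top"):
    im=bot.camera(n); cv2.imwrite(f"pics/{n}0.png",im[:,:,::-1]); print(n,bot.camera_info(n))
o=bot.get_obs(); print(o); print(bot.grasp_offset)
E
```

```text
pics
side {'fx': 452.2970321278774, 'fy': 452.2970321278774, 'cx': 256.17731512793074, 'cy': 191.04579301525192, 'xyz': array([ 0.03978238, -0.98868494,  0.95221487]), 'attitude': array([[ 0.91256178, -0.23145725,  0.33713281],
       [-0.4084931 , -0.55442432,  0.72508417],
       [ 0.01908864, -0.79940054, -0.60049514]])}
top {'fx': 429.3071636830811, 'fy': 429.3071636830811, 'cx': 254.84041489933992, 'cy': 188.09421066824788, 'xyz': array([ 0.30982359, -0.00345017,  1.37496599]), 'attitude': array([[-4.35713967e-03, -9.83616953e-01,  1.80218495e-01],
       [-9.99990421e-01,  4.36082464e-03, -3.75748812e-04],
       [-4.16308353e-04, -1.80218406e-01, -9.83626531e-01]])}
{'t': 0.1, 'q': array([ 1.30047756,  0.61583064, -0.01258975,  1.42470993,  0.00810308,
        1.10339191, -0.04036773]), 'dq': array([-6.71330829e-04, -1.63222160e-03, -5.40054113e-04, -4.52739401e-03,
        1.42550099e-03, -4.21037373e-05, -8.06814545e-04]), 'tau': array([ 7.02267607e-04, -4.60042906e+01,  2.09926371e-01, -1.66244155e+01,
       -6.12139888e-02,  1.69727043e-02,  8.83585267e-05]), 'position': array([ 0.15674435, -0.6300979 ,  0.21760132]), 'orientation': array([[ 2.41484289e-01, -9.70404545e-01, -5.97217170e-04],
       [-9.70402029e-01, -2.41485023e-01,  2.21024885e-03],
       [-2.28905453e-03,  4.58003838e-05, -9.99997379e-01]]), 'contact_force': array([-0.46792492, -0.31225005,  0.44726798]), 'moment': array([-0.04207504, -0.00507083, -0.0318963 ]), 'gripper_width': 0.0930917691659706}
0.0188
```

View pics/top0.png

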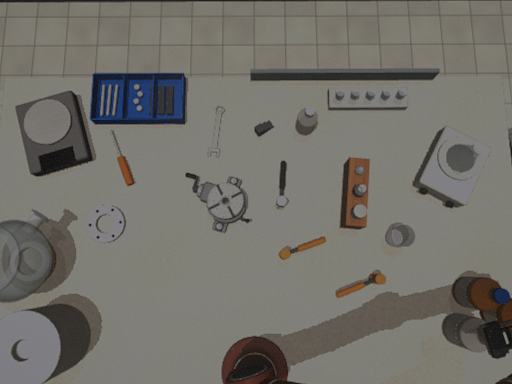

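View pics/side0.png

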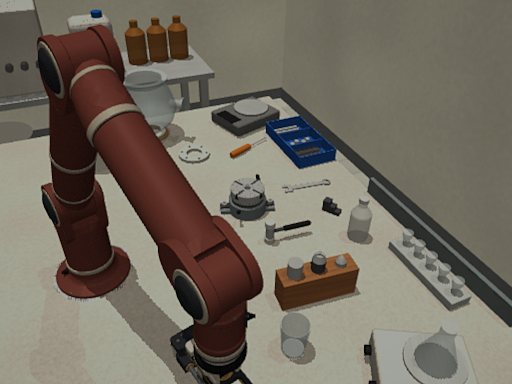

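The top view shows the rotary table at about (226,202), the hammer head at (282,200) with its dark handle going up the picture, and the rack at x 347–370. In the side view the plain wide cylinder (296,268) is the arbor, in the rack hole nearest the robot. Next I'll zoom in.

```bash
cat > h.py <<'E'
import numpy as np, cv2
from cell import bot
def ray(n,u,v,z):
    c=bot.camera_info(n); R=np.array(c["attitude"]); p=np.array(c["xyz"])
    d=R@np.array([(u-c["cx"])/c["fx"],(v-c["cy"])/c["fy"],1]); return p+d*(z-p[2])/d[2]
def proj(n,P):
    c=bot.camera_info(n); q=np.array(c["attitude"]).T@(np.array(P)-c["xyz"]); return np.array([c["fx"]*q[0]/q[2]+c["cx"],c["fy"]*q[1]/q[2]+c["cy"]])
E
python3 - <<'E'
from h import *
t=cv2.imread("pics/top0.png");s=cv2.imread("pics/side0.png")
a=cv2.resize(t[145:245,180:380],None,fx=4,fy=4,interpolation=cv2.INTER_CUBIC)
cv2.imwrite("pics/ca.png",cv2.convertScaleAbs(a,alpha=1.5))
b=cv2.resize(s[165:310,210:370],None,fx=4,fy=4,interpolation=cv2.INTER_CUBIC)
cv2.imwrite("pics/cb.png",cv2.convertScaleAbs(b,alpha=1.5))
E
```

```text
(no output)
```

View pics/ca.png

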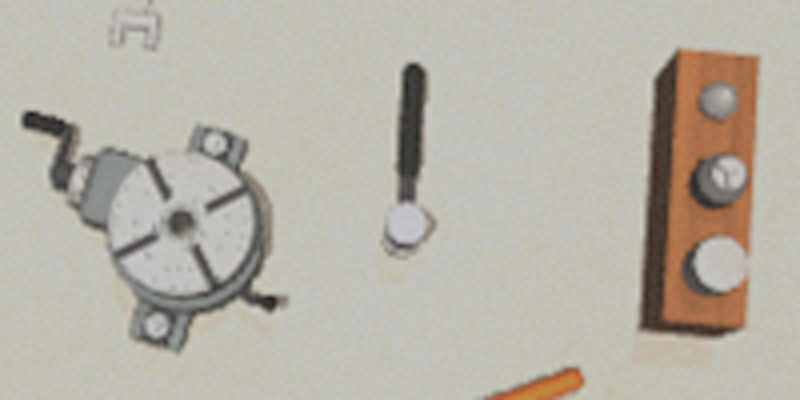

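View pics/cb.png

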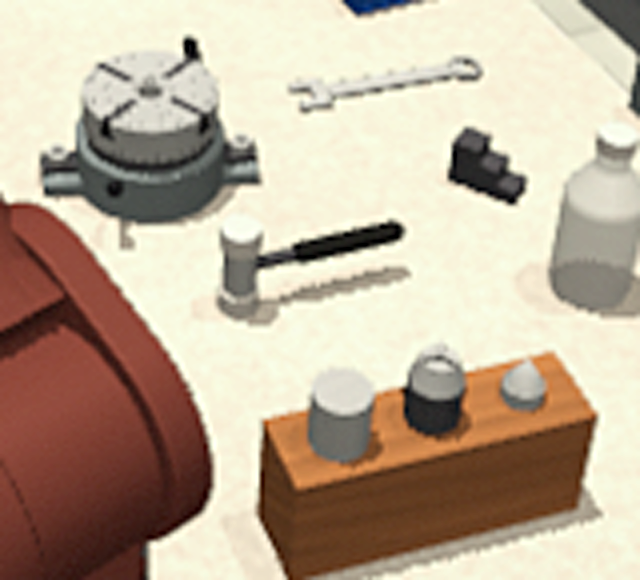

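The close views agree. The arbor's top is at crop (719,264) in the top view and (343,391) in the side view. The bore is at (181,222) and (150,89), and the hammer's upper face at (406,222) and (242,230).

Run:
```python
from h import *
C={"top":("pics/ca.png",180,145),"side":("pics/cb.png",210,165)}
seeds={"bore":{"top":(181,222),"side":(150,89),"z":.09},"arbor":{"top":(719,264),"side":(343,391),"z":.137},"hammer":{"top":(406,222),"side":(242,230),"z":.08}}
rad={"bore":{"top":85,"side":80},"arbor":{"top":36,"side":38},"hammer":{"top":26,"side":26}}
thr={"top":200,"side":190}
for k,s in seeds.items():
  for n in ("top","side"):
    f,ox,oy=C[n]; g=cv2.cvtColor(cv2.imread(f),cv2.COLOR_BGR2GRAY)
    m=np.zeros_like(g); cv2.circle(m,s[n],rad[k][n],255,-1)
    b=((g>np.percentile(g[m>0],45)*0.93)&(m>0)).astype(np.uint8)*255
    c=max(cv2.findContours(b,0,2)[0],key=cv2.contourArea); e=cv2.fitEllipse(cv2.convexHull(c))
    for lab,(x,y) in (("eye",s[n]),("fit",e[0])):
      P=ray(n,(x+.5)/4-.5+ox,(y+.5)/4-.5+oy,s["z"]); print(k,n,lab,np.round(P,4),np.round(e[1],0) if lab=="fit" else "")
g=lambda x,y,z:ray("top",(x+.5)/4-.5+180,(y+.5)/4-.5+145,z)
print("handle end",g(413,67,.045),"handle mid",g(408,190,.045)); 
for p in ((680,50),(758,57),(745,328),(665,322)): print("rack",g(*p,.092))
for p in ((719,100),): print("dead",g(*p,.12))
```

```text
bore top eye [0.5086 0.0869 0.09  ] 
bore top fit [0.5113 0.0932 0.09  ] [156. 159.]
bore side eye [0.5061 0.084  0.09  ] 
bore side fit [0.5116 0.0962 0.09  ] [136. 164.]
arbor top eye [ 0.4688 -0.3071  0.137 ] 
arbor top fit [ 0.4692 -0.3119  0.137 ] [54. 62.]
arbor side eye [ 0.4668 -0.3114  0.137 ] 
arbor side fit [ 0.4687 -0.3059  0.137 ] [60. 76.]
hammer top eye [ 0.5094 -0.084   0.08  ] 
hammer top fit [ 0.5116 -0.0827  0.08  ] [45. 51.]
hammer side eye [ 0.5051 -0.0904  0.08  ] 
hammer side fit [ 0.5073 -0.0872  0.08  ] [44. 53.]
handle end [ 0.63963854 -0.09364541  0.045     ] handle mid [ 0.54024083 -0.08811234  0.045     ]
rack [ 0.640521   -0.29616406  0.092     ]
rack [ 0.63470794 -0.35589919  0.092     ]
rack [ 0.42634146 -0.3352792   0.092     ]
rack [ 0.43109027 -0.27570148  0.092     ]
dead [ 0.59460757 -0.31727314  0.12      ]
```

Both views agree with each other and with the rack geometry: arbor about (0.468,-0.309), bore about (0.5075,0.0855), hammer about (0.507,-0.086). I'll turn the jaws across the rack and move to a point above the arbor.

Call:
{"method": "carry_out", "body": {
  "deltas": [
    [[0,0,6.5,0,0,0,0],[0,0,6.5,0,0,0,0],[0,0,6.5,0,0,0,0],[0,0,0,-0.029,-0.023,0.004,0],[0,0,0,-0.029,-0.023,0.004,0]]
  ]
}}

```text
t: 0.52
position: [0.206, -0.5781, 0.2099]
orientation: [[-0.102, -0.995, -0.002], [-0.995, 0.102, -0.001], [0.001, 0.002, -1.0]]
contact_force: [1.2, 0.3, 1.2]
gripper_width: 0.0929
```

Call:
{"method": "carry_out", "body": {
  "deltas": [
    [[0,0,0,-0.029,-0.023,0.004,0],[0,0,0,-0.029,-0.023,0.004,0],[0,0,0,-0.029,-0.023,0.004,0],[0,0,0,-0.029,-0.023,0.004,0],[0,0,0,-0.029,-0.023,0.004,0]]
  ]
}}

```text
t: 0.93
position: [0.3375, -0.4425, 0.1902]
orientation: [[-0.096, -0.995, -0.0], [-0.995, 0.096, 0.001], [-0.001, 0.001, -1.0]]
contact_force: [0.5, 0.1, 0.1]
gripper_width: 0.0927
```

Call:
{"method": "carry_out", "body": {
  "deltas": [
    [[0,0,0,-0.029,-0.023,0.004,0],[0,0,0,-0.029,-0.023,0.004,0],[0,0,0,-0.029,-0.023,0.004,0],[0,0,0,-0.029,-0.023,0.004,0],[0,0,0,-0.029,-0.023,0.004,0]]
  ]
}}

```text
t: 1.35
position: [0.4659, -0.3093, 0.1702]
orientation: [[-0.096, -0.995, -0.001], [-0.995, 0.096, 0.0], [-0.0, 0.001, -1.0]]
contact_force: [-0.2, -1.0, 0.2]
gripper_width: 0.093
```

Call:
{"method": "carry_out", "body": {
  "deltas": [
    [[0,0,0,0,-0.001,0.034,0],[0,0,0,0,-0.001,0.034,0],[0,0,0,0,0,0,0],[0,0,0,0,0,0,100],[0,0,0,0,0,0,100]]
  ]
}}

```text
t: 1.77
position: [0.4674, -0.3122, 0.1038]
orientation: [[-0.098, -0.995, 0.001], [-0.995, 0.098, -0.001], [0.001, -0.001, -1.0]]
contact_force: [0.8, -1.4, 0.7]
gripper_width: 0.0841
```

Call:
{"method": "carry_out", "body": {
  "deltas": [
    [[0,0,0,0,0,0,130],[0,0,0,0,0,0,130],[0,0,0,0,0,0,140],[0,0,0,0,0,0,140],[0,0,0,0,0,0,140]]
  ]
}}

```text
t: 2.18
position: [0.4673, -0.3114, 0.1033]
orientation: [[-0.097, -0.995, 0.001], [-0.995, 0.097, -0.0], [0.0, -0.001, -1.0]]
contact_force: [-0.2, 0.2, 0.0]
gripper_width: 0.0506
```

Call:
{"method": "carry_out", "body": {
  "deltas": [
    [[0,0,0,-0.001,0,0,145],[0,0,0,0,0,0,150],[0,0,0,0,0,0,155],[0,0,0,0,0,0,160],[0,0,0,0,0,0,165]]
  ]
}}

```text
t: 2.6
position: [0.4674, -0.3089, 0.1028]
orientation: [[-0.096, -0.995, -0.0], [-0.995, 0.096, 0.002], [-0.002, 0.0, -1.0]]
contact_force: [-0.5, 3.1, 4.3]
gripper_width: 0.0395
```

Call:
{"method": "carry_out", "body": {
  "deltas": [
    [[0,0,0,0,0,0,255],[0,0,0,0,0,0,255],[0,0,0,0,0,-0.01,255],[0,0,0,0,0,-0.02,255],[0,0,0,0,0,-0.03,255]]
  ]
}}

```text
t: 3.02
position: [0.4645, -0.31, 0.1599]
orientation: [[-0.097, -0.995, -0.007], [-0.995, 0.097, 0.003], [-0.002, 0.008, -1.0]]
contact_force: [0.8, -1.2, -6.3]
gripper_width: 0.0393
```

Call:
{"method": "carry_out", "body": {
  "deltas": [
    [[0,0,0,0,0,-0.03,255],[0,0,0,0,0,-0.03,255],[0,0,0,0,0,0,255],[0,0,0,0,0,0,255],[0,0,0,0,0,0,255]]
  ]
}}

```text
t: 3.43
position: [0.4653, -0.31, 0.2205]
orientation: [[-0.097, -0.995, -0.004], [-0.995, 0.097, 0.002], [-0.001, 0.005, -1.0]]
contact_force: [-0.3, 1.1, -6.9]
gripper_width: 0.0396
```

Call:
{"method": "carry_out", "body": {
  "deltas": [
    [[0,0,0,-0.016,0,0,255],[0,0,0,-0.03,0,0,255],[0,0,0,-0.03,0,0,255],[0,0,0,-0.03,0,0,255],[0,0,0,-0.03,0,0,255]]
  ]
}}

```text
t: 3.85
position: [0.4783, -0.1733, 0.2197]
orientation: [[-0.097, -0.995, -0.006], [-0.995, 0.097, 0.002], [-0.001, 0.006, -1.0]]
contact_force: [0.7, 0.6, -6.3]
gripper_width: 0.0392
```

Call:
{"method": "carry_out", "body": {
  "deltas": [
    [[0,0,0,-0.03,0,0,255],[0,0,0,-0.03,0,0,255],[0,0,0,-0.03,0,0,255],[0,0,0,-0.03,0,0,255],[0,0,0,-0.03,0,0,255]]
  ]
}}

```text
t: 4.27
position: [0.4929, -0.0244, 0.22]
orientation: [[-0.097, -0.995, -0.006], [-0.995, 0.097, -0.0], [0.001, 0.006, -1.0]]
contact_force: [0.9, -0.2, -6.1]
gripper_width: 0.0398
```

Call:
{"method": "carry_out", "body": {
  "deltas": [
    [[0,0,0,-0.03,0,0,255],[0,0,0,-0.03,0,0,255],[0,0,0,-0.03,-0.003,0,255],[0,0,0,-0.02,0,0,255],[0,0,0,0,0,0,255]]
  ]
}}

```text
t: 4.68
position: [0.5069, 0.0906, 0.22]
orientation: [[-0.087, -0.996, -0.005], [-0.996, 0.087, 0.004], [-0.004, 0.005, -1.0]]
contact_force: [0.0, 0.4, -6.3]
gripper_width: 0.0394
```

Run:
```python
from h import *
o=bot.get_obs(); print(o["position"],o["contact_force"])
s=bot.camera("side"); t=bot.camera("top")
cv2.imwrite("pics/s1.png",s[:,:,::-1]); cv2.imwrite("pics/t1.png",t[:,:,::-1])
a=s[90:240,190:310,::-1]; a=cv2.resize(a,None,fx=4,fy=4,interpolation=cv2.INTER_CUBIC)
cv2.imwrite("pics/cs1.png",cv2.convertScaleAbs(a,alpha=1.4))
print(proj("side",[.5075,.0855,.09]),proj("side",[*o["position"][:2],.12]))
```

```text
[0.50687269 0.09057483 0.21996321] [ 0.01952518  0.38471857 -6.30939345]
[247.33410135 186.51886463] [246.59358129 178.10099854]
```

View pics/cs1.png

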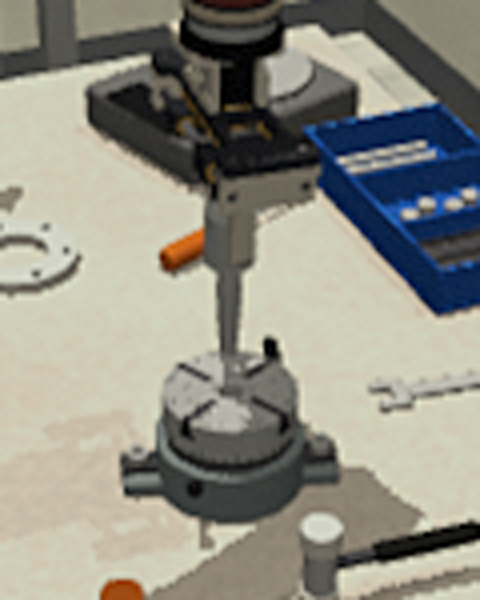

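The side view shows the arbor hanging upright over the table face, with the nose at about crop (230,357) and the bore at about (230,386). I'll let it settle, then measure the nose against the bore in the same camera.

Call:
{"method": "carry_out", "body": {
  "deltas": [
    [[0,0,0,0,0,0,255],[0,0,0,0,0,0,255],[0,0,0,0,0,0,255]]
  ]
}}

```text
t: 5.03
position: [0.508, 0.0821, 0.2221]
orientation: [[-0.099, -0.995, -0.001], [-0.995, 0.099, -0.001], [0.001, 0.001, -1.0]]
contact_force: [0.4, 0.2, -5.1]
gripper_width: 0.0397
```

Run:
```python
from h import *
o=bot.get_obs(); print(o["position"],o["contact_force"],o["orientation"][:,2])
s=cv2.cvtColor(bot.camera("side"),cv2.COLOR_RGB2GRAY).astype(int); s0=cv2.imread("pics/side0.png",0).astype(int)
for v in range(154,192,2): print(v,s[v,236:262:1]-0*s0[v,236:262])
print("diff")
for v in range(172,192,2): print(v,(s-s0)[v,236:262])
print("s0")
for v in range(180,194,1): print(v,s0[v,236:262])
z=o["position"][2]-.097
R=[proj("side",[*o["position"][:2],z]),proj("side",[*o["position"][:2],z+.062])]; print(R)
```

```text
[0.50804503 0.08206326 0.22208127] [ 0.41045146  0.20947855 -5.05041847] [-1.31375781e-03 -9.55743047e-04 -9.99998680e-01]
154 [ 45  35  32  54  74  70  58  55  59  59  61  61  55  63  74  71  72  70
  66 108 155 147 146 146 147 148]
156 [ 65  78  90 104 131 134 128  57  52  60  62  60  58  60  63  59  53  45
  65 123 152 146 146 146 147 148]
158 [128 136 154 151 150 150 153 149 119  87  55  60  62  62  60  63  95 124
 136 154 149 148 146 145 147 147]
160 [150 150 148 148 148 147 148 150 148 117  48  61  65  64  55  85 141 154
 149 147 148 148 149 149 148 147]
162 [149 148 147 147 147 147 148 149 146 111  49  63  66  64  55  65 119 154
 149 148 147 148 147 146 148 147]
164 [147 148 149 148 147 147 146 149 144 107  45  61  64  62  53  84 140 153
 150 148 148 146 146 147 148 147]
166 [148 148 148 148 148 147 146 149 155 140  43  59  63  61  50  80 136 151
 149 148 146 144 144 146 145 147]
168 [146 146 146 149 149 149 148 149 154 141  41  60  62  60  48 101 156 149
 147 147 147 147 145 146 146 145]
170 [147 147 146 146 146 147 147 147 151 139  51  58  63  59  52 104 153 146
 146 146 147
[... 3256 characters left out ...]
  65  66  69  65  67 110 151 143 134
 145 151 150 144 138 144 144 145]
189 [143 137 147 148 149 146 130 132 139 120 114 104 109 124 139 150 125  81
 110 133 147 147 138 146 146 142]
190 [142 136 145 141 138 110  69  77 128 152 149 142 141 143 149 145 123  68
  53  74 113 136 147 150 144 129]
191 [148 151 141 102  88  41  75 116 134 148 147 148 142 135 147 148 147 128
 112  81  54  75 112 133 141 136]
192 [152 150 118  50  56  78 112 153 148 145 144 145 146 146 146 143 139 150
 148 135 113  81  47  76 114 131]
193 [127 114  71  52  96 131 132 147 145 145 144 145 145 141 135 141 135 146
 146 150 149 136 113  88  55  58]
[array([248.00227287, 178.14305666]), array([248.16796685, 161.71386512])]
```

Within calibration error, the bore is at (0.5073,0.0855), and the shank image lies within about 1 mm of the TCP axis. I'll correct laterally and start down.

Call:
{"method": "carry_out", "body": {
  "deltas": [
    [[0,0,0,-0.0035,0.001,0.008,255],[0,0,0,0,0,0.01,255],[0,0,0,0,0,0.01,255],[0,0,0,0,0,0.002,255],[0,0,0,0,0,0,255]]
  ]
}}

```text
t: 5.5
position: [0.5069, 0.0871, 0.1917]
orientation: [[-0.096, -0.995, -0.002], [-0.995, 0.096, -0.0], [0.001, 0.002, -1.0]]
contact_force: [-1.6, 0.6, -5.3]
gripper_width: 0.0394
```

Call:
{"method": "carry_out", "body": {
  "deltas": [
    [[0,0,0,0,0,0.002,255],[0,0,0,0,0,0.003,255],[0,0,0,0,0,0.003,255],[0,0,0,0,0,0.002,255],[0,0,0,0,0,0,255]]
  ]
}}

```text
t: 5.92
position: [0.5074, 0.0872, 0.1823]
orientation: [[-0.096, -0.995, -0.001], [-0.995, 0.096, -0.0], [0.0, 0.001, -1.0]]
contact_force: [-0.1, -0.3, -6.3]
gripper_width: 0.0395
```

Call:
{"method": "carry_out", "body": {
  "deltas": [
    [[0,0,0,0.0015,0,0.003,255],[0,0,0,0,0,0.003,255],[0,0,0,0,0,0.003,255],[0,0,0,0,0,0.003,255],[0,0,0,0,0,0.002,255]]
  ]
}}

```text
t: 6.33
position: [0.5074, 0.0858, 0.1682]
orientation: [[-0.096, -0.995, -0.001], [-0.995, 0.096, -0.0], [0.0, 0.001, -1.0]]
contact_force: [-0.8, 0.4, -6.0]
gripper_width: 0.0395
```

Call:
{"method": "carry_out", "body": {
  "deltas": [
    [[0,0,0,0,0,0.003,255],[0,0,0,0,0,0.003,255],[0,0,0,0,0,0.003,255],[0,0,0,0,0,0.003,255],[0,0,0,0,0,0.002,255]]
  ]
}}

```text
t: 6.75
position: [0.5075, 0.0858, 0.1543]
orientation: [[-0.096, -0.995, -0.0], [-0.995, 0.096, -0.0], [0.0, 0.0, -1.0]]
contact_force: [-0.6, 0.3, -5.2]
gripper_width: 0.0393
```

```bash
python3 -c "
from cell import bot
o=bot.get_obs();print(o['position'],o['contact_force'],o['moment'])"
```

```text
[0.50745206 0.08579201 0.1542657 ] [-0.62563647  0.25457945 -5.24194867] [ 0.02352834  0.00944996 -0.00726545]
```

Nose at about 0.057, with no lateral force. I'll keep going.

Call:
{"method": "carry_out", "body": {
  "deltas": [
    [[0,0,0,0,0,0.003,255],[0,0,0,0,0,0.003,255],[0,0,0,0,0,0.002,255],[0,0,0,0,0,0.002,255],[0,0,0,0,0,0.002,255]]
  ]
}}

```text
t: 7.17
position: [0.5074, 0.086, 0.1425]
orientation: [[-0.096, -0.995, -0.0], [-0.995, 0.096, 0.0], [-0.0, 0.0, -1.0]]
contact_force: [-0.5, 1.0, -6.1]
gripper_width: 0.0394
```

Call:
{"method": "carry_out", "body": {
  "deltas": [
    [[0,0,0,0,0,0.002,255],[0,0,0,0,0,0.002,255],[0,0,0,0,0,0.002,255],[0,0,0,0,0,0.001,255],[0,0,0,0,0,0,255]]
  ]
}}

```text
t: 7.58
position: [0.5072, 0.086, 0.1353]
orientation: [[-0.096, -0.995, -0.001], [-0.995, 0.096, 0.0], [-0.0, 0.001, -1.0]]
contact_force: [-0.8, 1.3, -6.5]
gripper_width: 0.0393
```

Call:
{"method": "carry_out", "body": {
  "deltas": [
    [[0,0,0,0,0,0.0015,255],[0,0,0,0,0,0.0015,255],[0,0,0,0,0,0.0015,255],[0,0,0,0,0,0.0015,255],[0,0,0,0,0,0,255]]
  ]
}}

```text
t: 8.0
position: [0.5071, 0.0862, 0.1293]
orientation: [[-0.096, -0.995, -0.001], [-0.995, 0.096, 0.0], [-0.0, 0.001, -1.0]]
contact_force: [-2.5, 2.5, -6.1]
gripper_width: 0.0395
```

Call:
{"method": "carry_out", "body": {
  "deltas": [
    [[0,0,0,-0.0006,0.0008,0,255],[0,0,0,0,0,0.001,255],[0,0,0,0,0,0.001,255],[0,0,0,0,0,0.001,255],[0,0,0,0,0,0,255]]
  ]
}}

```text
t: 8.42
position: [0.5069, 0.0864, 0.1265]
orientation: [[-0.096, -0.995, 0.0], [-0.995, 0.096, -0.0], [0.0, -0.0, -1.0]]
contact_force: [-1.1, 1.9, -5.7]
gripper_width: 0.0396
```

Call:
{"method": "carry_out", "body": {
  "deltas": [
    [[0,0,0,-0.0006,0.0003,0,255],[0,0,0,0,0,0.001,255],[0,0,0,0,0,0.001,255],[0,0,0,0,0,0.001,255],[0,0,0,0,0,0,255]]
  ]
}}

```text
t: 8.83
position: [0.5067, 0.0867, 0.1235]
orientation: [[-0.097, -0.995, 0.0], [-0.995, 0.097, -0.0], [0.0, -0.0, -1.0]]
contact_force: [-1.0, -0.1, -6.0]
gripper_width: 0.0396
```

Call:
{"method": "carry_out", "body": {
  "deltas": [
    [[0,0,0,0,0.0004,0.001,255],[0,0,0,0,0,0.001,255],[0,0,0,0,0,0.001,255],[0,0,0,0,0,0,255]]
  ]
}}

```text
t: 9.17
position: [0.5066, 0.0867, 0.121]
orientation: [[-0.097, -0.995, 0.001], [-0.995, 0.097, -0.0], [0.0, -0.001, -1.0]]
contact_force: [-1.2, -1.6, -1.9]
gripper_width: 0.0397
```

Call:
{"method": "carry_out", "body": {
  "deltas": [
    [[0,0,0,0.0003,0.0003,0.0005,255],[0,0,0,0,0,0.0005,255],[0,0,0,0,0,0,255]]
  ]
}}

```text
t: 9.42
position: [0.5065, 0.0867, 0.1204]
orientation: [[-0.097, -0.995, 0.002], [-0.995, 0.097, 0.0], [-0.0, -0.002, -1.0]]
contact_force: [-2.2, -1.0, 3.5]
gripper_width: 0.0392
```

Call:
{"method": "carry_out", "body": {
  "deltas": [
    [[0,0,0,0.0002,0.0005,0.0003,255],[0,0,0,0,0,0.0002,255],[0,0,0,0,0,0,255],[0,0,0,0,0,0,255]]
  ]
}}

```text
t: 9.75
position: [0.5065, 0.0867, 0.1201]
orientation: [[-0.097, -0.995, 0.003], [-0.995, 0.097, 0.0], [-0.001, -0.003, -1.0]]
contact_force: [-1.8, -0.8, 5.9]
gripper_width: 0.0396
```

Call:
{"method": "carry_out", "body": {
  "deltas": [
    [[0,0,0,0,0,0,120],[0,0,0,0,0,0,60],[0,0,0,0,0,0,20],[0,0,0,0,0,0,0],[0,0,0,0,0,0,0]]
  ]
}}

```text
t: 10.17
position: [0.5055, 0.087, 0.119]
orientation: [[-0.096, -0.995, 0.0], [-0.995, 0.096, 0.0], [-0.0, -0.0, -1.0]]
contact_force: [0.1, -0.1, -0.2]
gripper_width: 0.0682
```

Call:
{"method": "carry_out", "body": {
  "deltas": [
    [[0,0,0,0,0,0,0],[0,0,0,0,0,-0.01,0],[0,0,0,0,0,-0.03,0],[0,0,0,0,0,-0.03,0],[0,0,0,0,0,-0.02,0]]
  ]
}}

```text
t: 10.58
position: [0.5064, 0.0869, 0.2123]
orientation: [[-0.096, -0.995, 0.004], [-0.995, 0.096, 0.001], [-0.001, -0.004, -1.0]]
contact_force: [-0.1, 0.2, 0.1]
gripper_width: 0.0926
```

Run:
```python
from h import *
o=bot.get_obs(); print(o["position"],o["contact_force"],o["gripper_width"])
s=bot.camera("side"); t=bot.camera("top")
cv2.imwrite("pics/s2.png",s[:,:,::-1]); cv2.imwrite("pics/t2.png",t[:,:,::-1])
a=s[90:240,190:330,::-1]; a=cv2.resize(a,None,fx=4,fy=4,interpolation=cv2.INTER_CUBIC)
cv2.imwrite("pics/cs2.png",cv2.convertScaleAbs(a,alpha=1.5))
```

```text
[0.50639038 0.0869292  0.21231531] [-0.12973198  0.22330668  0.13519331] 0.09262376718091428
```

View pics/cs2.png

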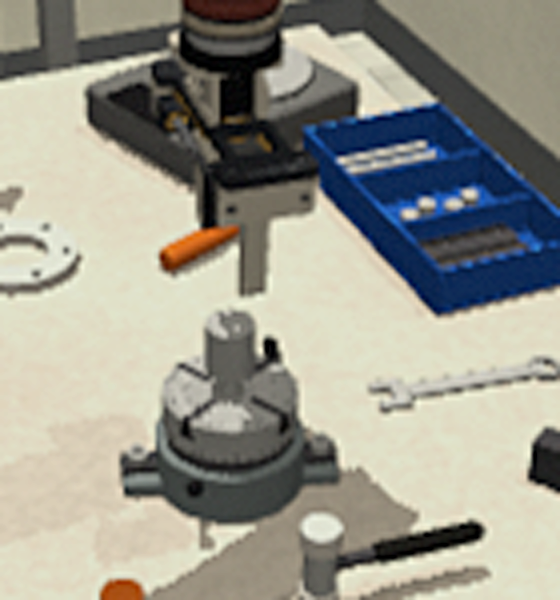

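The arbor stands upright in the sleeve, with its top at about crop (232,320), and the fingers are clear of it. Next is the hammer.

Call:
{"method": "carry_out", "body": {
  "deltas": [
    [[0,0,0,0.0345,-0.0035,0,0],[0,0,0,0.0345,-0.0035,0,0],[0,0,0,0.0345,-0.0035,0,0],[0,0,0,0.0345,-0.0035,0,0],[0,0,0,0.0345,-0.0035,0,0]]
  ]
}}

```text
t: 11.1
position: [0.5054, -0.0881, 0.2087]
orientation: [[-0.096, -0.995, -0.001], [-0.995, 0.096, 0.0], [-0.0, 0.001, -1.0]]
contact_force: [0.9, -0.1, 0.3]
gripper_width: 0.0931
```

Call:
{"method": "carry_out", "body": {
  "deltas": [
    [[0,0,0,0,0,0.03,0],[0,0,0,0,0,0.03,0],[0,0,0,0,0,0.03,0],[0,0,0,0,0,0,0],[0,0,0,0,0,0,0]]
  ]
}}

```text
t: 11.52
position: [0.5048, -0.0864, 0.118]
orientation: [[-0.096, -0.995, -0.004], [-0.995, 0.096, 0.001], [-0.0, 0.004, -1.0]]
contact_force: [0.0, -0.2, 0.9]
gripper_width: 0.0931
```

Run:
```python
from h import *
o=bot.get_obs(); print(o["position"],o["contact_force"],o["gripper_width"])
s=bot.camera("side")
a=s[150:270,220:340,::-1]; a=cv2.resize(a,None,fx=4,fy=4,interpolation=cv2.INTER_CUBIC)
cv2.imwrite("pics/cs3.png",cv2.convertScaleAbs(a,alpha=1.5))
```

```text
[ 0.50480622 -0.08644955  0.11802855] [ 0.04471912 -0.24722951  0.87547569] 0.0930790883364685
```

View pics/cs3.png

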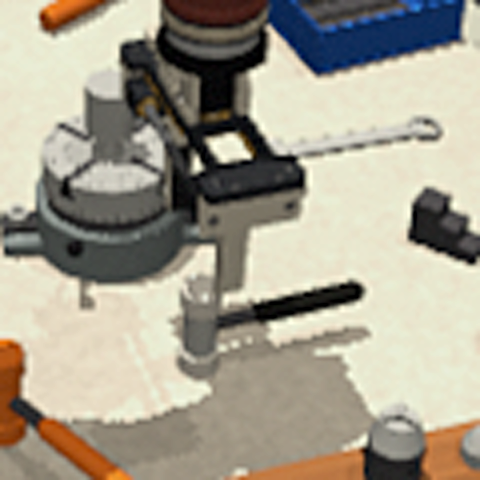

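The near finger sits beside the hammer head at crop (195,290), and the body clears the table. I'll go down and close.

Call:
{"method": "carry_out", "body": {
  "deltas": [
    [[0,0,0,0,-0.0025,0.02,0],[0,0,0,0,0,0.02,0],[0,0,0,0,0,0.018,0],[0,0,0,0,0,0.01,60],[0,0,0,0,0,0,100]]
  ]
}}

```text
t: 11.98
position: [0.5086, -0.0866, 0.051]
orientation: [[-0.096, -0.995, -0.001], [-0.995, 0.096, 0.0], [-0.0, 0.001, -1.0]]
contact_force: [0.1, 0.1, 0.4]
gripper_width: 0.0841
```

Call:
{"method": "carry_out", "body": {
  "deltas": [
    [[0,0,0,0,0,0,120],[0,0,0,0,0,0,130],[0,0,0,0,0,0,140],[0,0,0,0,0,0,145],[0,0,0,0,0,0,150]]
  ]
}}

```text
t: 12.4
position: [0.5091, -0.087, 0.0519]
orientation: [[-0.096, -0.995, 0.001], [-0.995, 0.096, -0.0], [0.0, -0.001, -1.0]]
contact_force: [-0.1, 0.2, -0.7]
gripper_width: 0.0513
```

Call:
{"method": "carry_out", "body": {
  "deltas": [
    [[0,0,0,0,0,0,155],[0,0,0,0,0,0,160],[0,0,0,0,0,0,165],[0,0,0,0,0,0,170],[0,0,0,0,0,0,175]]
  ]
}}

```text
t: 12.82
position: [0.5089, -0.0862, 0.0513]
orientation: [[-0.096, -0.995, 0.0], [-0.995, 0.096, 0.001], [-0.001, -0.0, -1.0]]
contact_force: [0.5, 1.3, 1.0]
gripper_width: 0.0314
```

Call:
{"method": "carry_out", "body": {
  "deltas": [
    [[0,0,0,0,0,0,255],[0,0,0,0,0,0,255],[0,0,0,0,0,-0.01,255],[0,0,0,0,0,-0.02,255],[0,0,0,0,0,-0.03,255]]
  ]
}}

```text
t: 13.23
position: [0.5054, -0.0873, 0.1095]
orientation: [[-0.097, -0.995, -0.009], [-0.995, 0.097, 0.0], [0.001, 0.009, -1.0]]
contact_force: [1.1, -0.4, -2.6]
gripper_width: 0.0313
```

Call:
{"method": "carry_out", "body": {
  "deltas": [
    [[0,0,0,0,0,-0.03,255],[0,0,0,0,0,-0.03,255],[0,0,0,0,0,-0.03,255],[0,0,0,0,0,-0.03,255],[0,0,0,0,0,-0.02,255]]
  ]
}}

```text
t: 13.65
position: [0.5083, -0.0879, 0.254]
orientation: [[-0.098, -0.995, 0.002], [-0.995, 0.098, -0.001], [0.001, -0.002, -1.0]]
contact_force: [1.5, 0.2, -4.3]
gripper_width: 0.0313
```

Call:
{"method": "carry_out", "body": {
  "deltas": [
    [[0,0,0,0,0,0,255],[0,0,0,0,0,0,255],[0,0,0,0,0,0,255]]
  ]
}}

```text
t: 13.9
position: [0.5067, -0.087, 0.2493]
orientation: [[-0.097, -0.995, -0.005], [-0.995, 0.097, 0.0], [0.0, 0.005, -1.0]]
contact_force: [0.2, -0.1, -3.8]
gripper_width: 0.0318
```

Call:
{"method": "carry_out", "body": {
  "deltas": [
    [[0,0,0,-0.015,0.0014,0,255],[0,0,0,-0.025,0.0025,0,255],[0,0,0,-0.025,0.0025,0,255],[0,0,0,-0.025,0.0025,0,255],[0,0,0,-0.025,0.0025,0,255]]
  ]
}}

```text
t: 14.32
position: [0.5065, 0.0294, 0.2486]
orientation: [[-0.097, -0.995, -0.006], [-0.995, 0.097, -0.001], [0.001, 0.006, -1.0]]
contact_force: [0.7, -1.1, -3.1]
gripper_width: 0.031
```

Call:
{"method": "carry_out", "body": {
  "deltas": [
    [[0,0,0,-0.025,0.0025,0,255],[0,0,0,-0.02,0.002,0,255],[0,0,0,-0.013,0.001,0,255],[0,0,0,0,0,0,255],[0,0,0,0,0,0,255]]
  ]
}}

```text
t: 14.73
position: [0.5072, 0.0867, 0.2492]
orientation: [[-0.095, -0.995, -0.005], [-0.995, 0.095, -0.002], [0.002, 0.004, -1.0]]
contact_force: [-0.2, -1.0, -5.1]
gripper_width: 0.0313
```

Run:
```python
from h import *
o=bot.get_obs(); print(o["position"],o["contact_force"],o["gripper_width"])
s=bot.camera("side"); cv2.imwrite("pics/s4.png",s[:,:,::-1])
a=s[100:230,200:320,::-1]; a=cv2.resize(a,None,fx=4,fy=4,interpolation=cv2.INTER_CUBIC)
cv2.imwrite("pics/cs4.png",cv2.convertScaleAbs(a,alpha=1.5))
```

```text
[0.50719608 0.08668231 0.24916734] [-0.15701164 -0.96954325 -5.1002821 ] 0.0312691964816186
```

View pics/cs4.png

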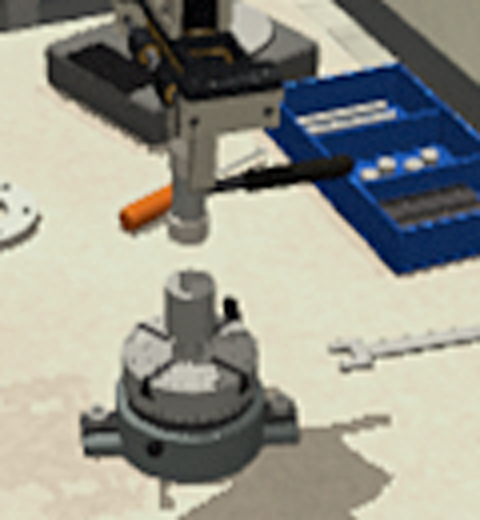

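The hammer hangs upright, squarely above the arbor. I'll move down to just above contact.

Call:
{"method": "carry_out", "body": {
  "deltas": [
    [[0,0,0,0,0,0.012,255],[0,0,0,0,0,0.012,255],[0,0,0,0,0,0.008,255],[0,0,0,0,0,0.003,255],[0,0,0,0,0,0,255]]
  ]
}}

```text
t: 15.2
position: [0.5079, 0.0856, 0.2152]
orientation: [[-0.098, -0.995, -0.002], [-0.995, 0.098, -0.001], [0.001, 0.002, -1.0]]
contact_force: [0.4, 0.7, -3.3]
gripper_width: 0.0312
```

Call:
{"method": "carry_out", "body": {
  "deltas": [
    [[0,0,0,0,0,0.001,255],[0,0,0,0,0,0.001,255],[0,0,0,0,0,0,255],[0,0,0,0,0,0,255]]
  ]
}}

```text
t: 15.53
position: [0.5088, 0.087, 0.2146]
orientation: [[-0.096, -0.995, 0.001], [-0.995, 0.096, 0.0], [-0.0, -0.001, -1.0]]
contact_force: [-0.1, 0.1, -3.7]
gripper_width: 0.0312
```

Call:
{"method": "carry_out", "body": {
  "deltas": [
    [[0,0,0,0,0.001,0.0015,255],[0,0,0,0,0,0.0015,255],[0,0,0,0,0,0.0015,255],[0,0,0,0,0,0.0015,255],[0,0,0,0,0,0,255]]
  ]
}}

```text
t: 15.95
position: [0.5073, 0.087, 0.2078]
orientation: [[-0.096, -0.995, -0.001], [-0.995, 0.096, -0.0], [0.0, 0.001, -1.0]]
contact_force: [0.4, -0.1, -4.3]
gripper_width: 0.0314
```

Call:
{"method": "carry_out", "body": {
  "deltas": [
    [[0,0,0,0,0,0.0015,255],[0,0,0,0,0,0.0015,255],[0,0,0,0,0,0.001,255],[0,0,0,0,0,0,255]]
  ]
}}

```text
t: 16.28
position: [0.5082, 0.087, 0.2052]
orientation: [[-0.096, -0.995, 0.002], [-0.995, 0.096, 0.0], [-0.0, -0.002, -1.0]]
contact_force: [-0.8, -0.4, 3.3]
gripper_width: 0.0312
```

Call:
{"method": "carry_out", "body": {
  "deltas": [
    [[0,0,0,0,0,0.0015,255],[0,0,0,0,0,0.0015,255]]
  ]
}}

```text
t: 16.45
position: [0.5091, 0.0872, 0.204]
orientation: [[-0.096, -0.995, 0.005], [-0.995, 0.096, 0.001], [-0.001, -0.004, -1.0]]
contact_force: [-2.9, -1.8, 16.8]
gripper_width: 0.0314
```

Call:
{"method": "carry_out", "body": {
  "deltas": [
    [[0,0,0,0,0,0,255]]
  ]
}}

```text
t: 16.53
position: [0.509, 0.0873, 0.204]
orientation: [[-0.096, -0.995, 0.005], [-0.995, 0.096, 0.001], [-0.001, -0.004, -1.0]]
contact_force: [-2.7, 0.2, 12.8]
gripper_width: 0.0313
```

Call:
{"method": "carry_out", "body": {
  "deltas": [
    [[0,0,0,0,0,0.001,255]]
  ]
}}

```text
t: 16.62
position: [0.5094, 0.0874, 0.2038]
orientation: [[-0.096, -0.995, 0.006], [-0.995, 0.096, 0.001], [-0.002, -0.006, -1.0]]
contact_force: [-3.9, -1.9, 19.8]
gripper_width: 0.0315
```

Call:
{"method": "carry_out", "body": {
  "deltas": [
    [[0,0,0,0,0,0.0005,255],[0,0,0,0,0,0,255]]
  ]
}}

```text
t: 16.78
position: [0.5095, 0.0875, 0.2038]
orientation: [[-0.096, -0.995, 0.006], [-0.995, 0.096, 0.001], [-0.002, -0.006, -1.0]]
contact_force: [-3.5, -0.4, 18.9]
gripper_width: 0.0315
```

First tap at about 23 N. I'll lift off, wait, then tap again.

Call:
{"method": "carry_out", "body": {
  "deltas": [
    [[0,0,0,0,0,-0.006,255],[0,0,0,0,0,-0.006,255],[0,0,0,0,0,0,255],[0,0,0,0,0,0,255],[0,0,0,0,0,0,255]]
  ]
}}

```text
t: 17.2
position: [0.507, 0.0869, 0.2108]
orientation: [[-0.096, -0.995, -0.002], [-0.995, 0.096, -0.0], [0.0, 0.002, -1.0]]
contact_force: [1.1, -0.1, -4.7]
gripper_width: 0.0312
```

Call:
{"method": "carry_out", "body": {
  "deltas": [
    [[0,0,0,0,0.0005,0.0015,255],[0,0,0,0,0,0.0015,255],[0,0,0,0,0,0.0015,255],[0,0,0,0,0,0,255]]
  ]
}}

```text
t: 17.53
position: [0.5066, 0.087, 0.2065]
orientation: [[-0.096, -0.995, -0.001], [-0.995, 0.096, -0.0], [0.0, 0.001, -1.0]]
contact_force: [0.3, -0.1, -3.7]
gripper_width: 0.0311
```

Call:
{"method": "carry_out", "body": {
  "deltas": [
    [[0,0,0,0,0,0.0015,255],[0,0,0,0,0,0.0015,255],[0,0,0,0,0,0.0015,255]]
  ]
}}

```text
t: 17.78
position: [0.5076, 0.0871, 0.2039]
orientation: [[-0.096, -0.995, 0.002], [-0.995, 0.096, 0.0], [-0.0, -0.002, -1.0]]
contact_force: [-3.1, -0.9, 12.0]
gripper_width: 0.0316
```

Call:
{"method": "carry_out", "body": {
  "deltas": [
    [[0,0,0,0,0,0.001,255]]
  ]
}}

```text
t: 17.87
position: [0.5079, 0.0871, 0.2039]
orientation: [[-0.096, -0.995, 0.003], [-0.995, 0.096, 0.0], [-0.001, -0.003, -1.0]]
contact_force: [-4.2, -1.1, 12.9]
gripper_width: 0.0317
```

Call:
{"method": "carry_out", "body": {
  "deltas": [
    [[0,0,0,0,0,0.0015,255],[0,0,0,0,0,0,255]]
  ]
}}

```text
t: 18.03
position: [0.5084, 0.0872, 0.2038]
orientation: [[-0.096, -0.995, 0.004], [-0.995, 0.096, 0.001], [-0.001, -0.004, -1.0]]
contact_force: [-3.9, -0.5, 14.7]
gripper_width: 0.0316
```

Call:
{"method": "carry_out", "body": {
  "deltas": [
    [[0,0,0,0,0,0.0005,255],[0,0,0,0,0,0,255]]
  ]
}}

```text
t: 18.2
position: [0.5085, 0.0872, 0.2038]
orientation: [[-0.096, -0.995, 0.005], [-0.995, 0.096, 0.001], [-0.001, -0.005, -1.0]]
contact_force: [-5.4, -0.5, 16.5]
gripper_width: 0.0312
```

Call:
{"method": "carry_out", "body": {
  "deltas": [
    [[0,0,0,0,0,0.001,255],[0,0,0,0,0,0,255]]
  ]
}}

```text
t: 18.37
position: [0.5091, 0.0874, 0.2036]
orientation: [[-0.096, -0.995, 0.007], [-0.995, 0.096, 0.001], [-0.002, -0.007, -1.0]]
contact_force: [-5.4, -1.5, 20.7]
gripper_width: 0.0314
```

Call:
{"method": "carry_out", "body": {
  "deltas": [
    [[0,0,0,0,0,0.0005,255],[0,0,0,0,0,0,255]]
  ]
}}

```text
t: 18.53
position: [0.5093, 0.0874, 0.2036]
orientation: [[-0.096, -0.995, 0.007], [-0.995, 0.096, 0.001], [-0.002, -0.007, -1.0]]
contact_force: [-5.4, -0.4, 23.1]
gripper_width: 0.0313
```

Call:
{"method": "carry_out", "body": {
  "deltas": [
    [[0,0,0,0,0,-0.006,255],[0,0,0,0,0,-0.006,255],[0,0,0,0,0,0,255],[0,0,0,0,0,0,255],[0,0,0,0,0,0,255]]
  ]
}}

```text
t: 18.95
position: [0.5065, 0.087, 0.2094]
orientation: [[-0.096, -0.995, -0.002], [-0.995, 0.096, -0.0], [0.0, 0.002, -1.0]]
contact_force: [-0.4, 0.5, -3.4]
gripper_width: 0.0311
```

Call:
{"method": "carry_out", "body": {
  "deltas": [
    [[0,0,0,0,0.0005,0.0015,255],[0,0,0,0,0,0.0015,255],[0,0,0,0,0,0.0015,255],[0,0,0,0,0,0.0015,255],[0,0,0,0,0,0.0015,255]]
  ]
}}

```text
t: 19.37
position: [0.5069, 0.0871, 0.2037]
orientation: [[-0.096, -0.995, 0.001], [-0.995, 0.096, 0.0], [-0.0, -0.001, -1.0]]
contact_force: [-3.6, -0.5, 12.2]
gripper_width: 0.031
```

Call:
{"method": "carry_out", "body": {
  "deltas": [
    [[0,0,0,0,0,0.0015,255]]
  ]
}}

```text
t: 19.45
position: [0.5074, 0.0871, 0.2036]
orientation: [[-0.097, -0.995, 0.002], [-0.995, 0.097, 0.0], [-0.001, -0.002, -1.0]]
contact_force: [-5.1, -1.3, 19.6]
gripper_width: 0.0315
```

Call:
{"method": "carry_out", "body": {
  "deltas": [
    [[0,0,0,0,0,0.001,255],[0,0,0,0,0,0,255]]
  ]
}}

```text
t: 19.62
position: [0.5076, 0.0872, 0.2036]
orientation: [[-0.097, -0.995, 0.004], [-0.995, 0.097, 0.001], [-0.001, -0.004, -1.0]]
contact_force: [-4.9, -1.5, 15.3]
gripper_width: 0.0313
```

Call:
{"method": "carry_out", "body": {
  "deltas": [
    [[0,0,0,0,0,0.001,255],[0,0,0,0,0,0,255]]
  ]
}}

```text
t: 19.78
position: [0.5081, 0.0873, 0.2035]
orientation: [[-0.096, -0.995, 0.005], [-0.995, 0.096, 0.001], [-0.001, -0.005, -1.0]]
contact_force: [-4.6, -1.8, 18.8]
gripper_width: 0.0312
```

Call:
{"method": "carry_out", "body": {
  "deltas": [
    [[0,0,0,0,0,0.001,255],[0,0,0,0,0,0,255]]
  ]
}}

```text
t: 19.95
position: [0.5086, 0.0874, 0.2034]
orientation: [[-0.096, -0.995, 0.007], [-0.995, 0.096, 0.001], [-0.002, -0.007, -1.0]]
contact_force: [-5.7, -1.3, 21.9]
gripper_width: 0.0319
```

Call:
{"method": "carry_out", "body": {
  "deltas": [
    [[0,0,0,0,0,-0.01,255],[0,0,0,0,0,-0.012,255],[0,0,0,0,0,-0.012,255],[0,0,0,0,0,-0.01,255],[0,0,0,0,0,0,255]]
  ]
}}

```text
t: 20.37
position: [0.5079, 0.0874, 0.244]
orientation: [[-0.096, -0.995, 0.005], [-0.995, 0.096, 0.001], [-0.001, -0.004, -1.0]]
contact_force: [0.0, 0.4, -3.3]
gripper_width: 0.0313
```

Run:
```python
from h import *
o=bot.get_obs(); print(o["position"],o["contact_force"],o["gripper_width"])
s=bot.camera("side"); cv2.imwrite("pics/s5.png",s[:,:,::-1])
a=[cv2.resize(x[125:225,205:295],None,fx=4,fy=5,interpolation=cv2.INTER_CUBIC) for x in (cv2.imread("pics/s4.png"),s[:,:,::-1])]
cv2.imwrite("pics/cs5.png",cv2.convertScaleAbs(np.hstack(a),alpha=1.5))
```

```text
[0.50791844 0.08736517 0.24402853] [ 0.04453091  0.36669798 -3.28140819] 0.03134213575990966
```

View pics/cs5.png

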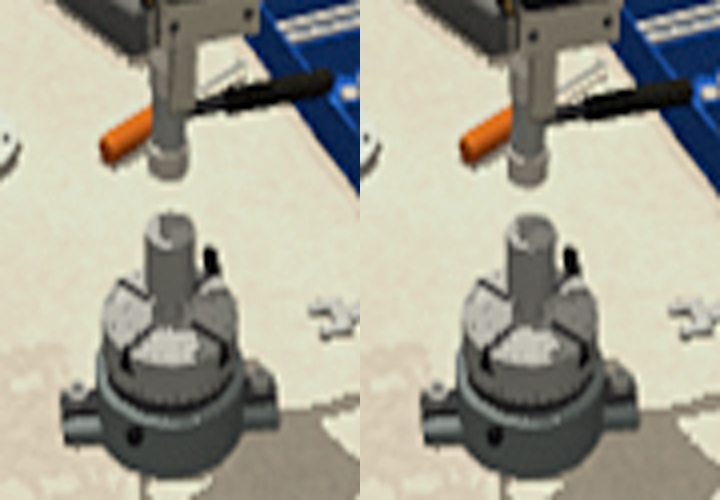

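The arbor is still upright, and the hammer hasn't slipped in the grip. Taps 2 and 3 ended within 0.2 mm of each other. One more tap will confirm it is locked.

Call:
{"method": "carry_out", "body": {
  "deltas": [
    [[0,0,0,0,0,0.012,255],[0,0,0,0,0.001,0.012,255],[0,0,0,0,0,0.01,255],[0,0,0,0,0,0,255],[0,0,0,0,0,0,255]]
  ]
}}

```text
t: 20.83
position: [0.5047, 0.087, 0.2071]
orientation: [[-0.096, -0.995, -0.003], [-0.995, 0.096, -0.001], [0.001, 0.003, -1.0]]
contact_force: [0.2, 0.2, -4.2]
gripper_width: 0.0315
```

Call:
{"method": "carry_out", "body": {
  "deltas": [
    [[0,0,0,0,0,0.0015,255],[0,0,0,0,0,0.0015,255],[0,0,0,0,0,0.0015,255],[0,0,0,0,0,0.0015,255],[0,0,0,0,0,0.001,255]]
  ]
}}

```text
t: 21.25
position: [0.5065, 0.0874, 0.2035]
orientation: [[-0.096, -0.995, 0.003], [-0.995, 0.096, 0.001], [-0.001, -0.003, -1.0]]
contact_force: [-3.2, -1.3, 12.5]
gripper_width: 0.0312
```

Call:
{"method": "carry_out", "body": {
  "deltas": [
    [[0,0,0,0,0,0.0015,255],[0,0,0,0,0,0,255]]
  ]
}}

```text
t: 21.42
position: [0.507, 0.0874, 0.2034]
orientation: [[-0.097, -0.995, 0.005], [-0.995, 0.097, 0.001], [-0.001, -0.005, -1.0]]
contact_force: [-3.6, -1.0, 14.4]
gripper_width: 0.0314
```

Call:
{"method": "carry_out", "body": {
  "deltas": [
    [[0,0,0,0,0,0.001,255],[0,0,0,0,0,0,255]]
  ]
}}

```text
t: 21.58
position: [0.5073, 0.0874, 0.2034]
orientation: [[-0.097, -0.995, 0.006], [-0.995, 0.097, 0.001], [-0.002, -0.006, -1.0]]
contact_force: [-5.1, -0.7, 18.1]
gripper_width: 0.0314
```

Call:
{"method": "carry_out", "body": {
  "deltas": [
    [[0,0,0,0,0,0.0015,255],[0,0,0,0,0,0,255]]
  ]
}}

```text
t: 21.75
position: [0.5083, 0.0877, 0.2031]
orientation: [[-0.096, -0.995, 0.009], [-0.995, 0.096, 0.002], [-0.002, -0.009, -1.0]]
contact_force: [-5.7, -0.5, 23.6]
gripper_width: 0.0317
```

Locked: about 27 N gives almost no further travel. I'll return the hammer to where it stood, 170 mm from the axis.

Call:
{"method": "carry_out", "body": {
  "deltas": [
    [[0,0,0,0,0,-0.008,255],[0,0,0,0,0,-0.015,255],[0,0,0,0,0,-0.015,255],[0,0,0,0,0,-0.015,255],[0,0,0,0,0,0,255]]
  ]
}}

```text
t: 22.17
position: [0.5075, 0.0876, 0.253]
orientation: [[-0.097, -0.995, 0.007], [-0.995, 0.097, 0.001], [-0.002, -0.007, -1.0]]
contact_force: [0.4, 0.0, -2.8]
gripper_width: 0.0316
```

Call:
{"method": "carry_out", "body": {
  "deltas": [
    [[0,0,0,0.015,-0.0014,0,255],[0,0,0,0.025,-0.0025,0,255],[0,0,0,0.025,-0.0025,0,255],[0,0,0,0.025,-0.0025,0,255],[0,0,0,0.025,-0.0025,0,255]]
  ]
}}

```text
t: 22.58
position: [0.5051, -0.0294, 0.2491]
orientation: [[-0.096, -0.995, -0.001], [-0.995, 0.096, 0.0], [0.0, 0.001, -1.0]]
contact_force: [0.5, 0.1, -4.5]
gripper_width: 0.0315
```

Call:
{"method": "carry_out", "body": {
  "deltas": [
    [[0,0,0,0.025,-0.0025,0,255],[0,0,0,0.02,-0.002,0,255],[0,0,0,0.013,-0.001,0,255],[0,0,0,0,0,0,255],[0,0,0,0,0,0,255]]
  ]
}}

```text
t: 23.0
position: [0.5051, -0.0867, 0.2493]
orientation: [[-0.098, -0.995, -0.002], [-0.995, 0.098, 0.001], [-0.001, 0.002, -1.0]]
contact_force: [-0.5, 0.7, -3.6]
gripper_width: 0.0315
```

Call:
{"method": "carry_out", "body": {
  "deltas": [
    [[0,0,0,0,0,0.03,255],[0,0,0,0,0,0.03,255],[0,0,0,0,0,0.03,255],[0,0,0,0,0,0.03,255],[0,0,0,0,0,0.03,255]]
  ]
}}

```text
t: 23.42
position: [0.506, -0.084, 0.0989]
orientation: [[-0.093, -0.996, 0.001], [-0.996, 0.093, 0.002], [-0.002, -0.001, -1.0]]
contact_force: [1.4, 0.3, -3.3]
gripper_width: 0.0314
```

Call:
{"method": "carry_out", "body": {
  "deltas": [
    [[0,0,0,0,0,0,255],[0,0,0,0,0,0,255],[0,0,0,0,0,0,255]]
  ]
}}

```text
t: 23.67
position: [0.5072, -0.0856, 0.1015]
orientation: [[-0.095, -0.995, 0.003], [-0.995, 0.095, 0.0], [-0.001, -0.003, -1.0]]
contact_force: [0.3, -0.1, -3.9]
gripper_width: 0.0315
```

Face about 50 mm above the bench.

Call:
{"method": "carry_out", "body": {
  "deltas": [
    [[0,0,0,0,0,0.02,255],[0,0,0,0,0,0.016,255],[0,0,0,0,0,0.007,255],[0,0,0,0,0,0.002,255],[0,0,0,0,0,0,255]]
  ]
}}

```text
t: 24.08
position: [0.5067, -0.0865, 0.0562]
orientation: [[-0.096, -0.995, 0.002], [-0.995, 0.096, -0.0], [-0.0, -0.002, -1.0]]
contact_force: [-0.3, 0.0, -4.5]
gripper_width: 0.0314
```

Call:
{"method": "carry_out", "body": {
  "deltas": [
    [[0,0,0,0,0,0.001,255],[0,0,0,0,0,0.001,255],[0,0,0,0,0,0.001,255],[0,0,0,0,0,0,255],[0,0,0,0,0,0,255]]
  ]
}}

```text
t: 24.5
position: [0.5058, -0.0866, 0.0524]
orientation: [[-0.096, -0.995, 0.0], [-0.995, 0.096, 0.0], [-0.0, -0.0, -1.0]]
contact_force: [0.4, 0.8, -3.0]
gripper_width: 0.0314
```

Call:
{"method": "carry_out", "body": {
  "deltas": [
    [[0,0,0,0,0,0.001,255],[0,0,0,0,0,0.0005,255],[0,0,0,0,0,0,255],[0,0,0,0,0,0,255]]
  ]
}}

```text
t: 24.83
position: [0.5058, -0.0866, 0.0509]
orientation: [[-0.096, -0.995, 0.0], [-0.995, 0.096, 0.0], [-0.0, -0.0, -1.0]]
contact_force: [-0.8, -1.1, -0.5]
gripper_width: 0.0314
```

Call:
{"method": "carry_out", "body": {
  "deltas": [
    [[0,0,0,0,0,0.0005,255],[0,0,0,0,0,0,160],[0,0,0,0,0,0,120],[0,0,0,0,0,0,60],[0,0,0,0,0,0,0]]
  ]
}}

```text
t: 25.25
position: [0.5059, -0.0866, 0.0502]
orientation: [[-0.096, -0.995, 0.0], [-0.995, 0.096, -0.0], [-0.0, -0.0, -1.0]]
contact_force: [-0.6, 0.1, -0.3]
gripper_width: 0.0503
```

Call:
{"method": "carry_out", "body": {
  "deltas": [
    [[0,0,0,0,0,0,0],[0,0,0,0,0,0,0],[0,0,0,0,0,-0.01,0],[0,0,0,0,0,-0.03,0],[0,0,0,0,0,-0.03,0]]
  ]
}}

```text
t: 25.67
position: [0.5046, -0.0865, 0.1206]
orientation: [[-0.096, -0.995, -0.003], [-0.995, 0.096, 0.001], [-0.0, 0.003, -1.0]]
contact_force: [1.0, -0.6, 0.1]
gripper_width: 0.0832
```

Call:
{"method": "carry_out", "body": {
  "deltas": [
    [[0,0,0,0,0,-0.035,0],[0,0,0,0,0,-0.035,0],[0,0,0,0,0,0,0],[0,0,0,0,0,0,0],[0,0,0,0,0,0,0]]
  ]
}}

```text
t: 26.08
position: [0.505, -0.0865, 0.1902]
orientation: [[-0.096, -0.995, -0.0], [-0.995, 0.096, 0.0], [-0.0, 0.001, -1.0]]
contact_force: [0.4, 0.5, -0.6]
gripper_width: 0.093
```

Run:
```python
from h import *
o=bot.get_obs(); print(o["t"],o["position"],o["contact_force"],o["gripper_width"])
s=bot.camera("side"); cv2.imwrite("pics/s6.png",cv2.convertScaleAbs(s[100:340,150:400,::-1],alpha=1.5))
b=cv2.imread("pics/s6.png");cv2.imwrite("pics/s6.png",cv2.resize(b,None,fx=2.4,fy=2.4,interpolation=cv2.INTER_CUBIC))
```

```text
26.0833 [ 0.50504354 -0.08653755  0.1901933 ] [ 0.41926913  0.46341459 -0.63658879] 0.0930485945560086
```

View pics/s6.png

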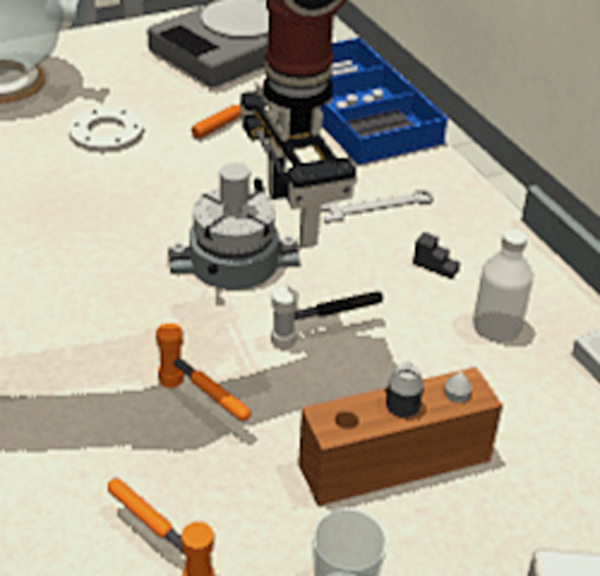

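The arbor stands upright in the table at (235,190). The hammer stands on the bench at (285,320), everything else is undisturbed, and the gripper is clear. I'm handing in.

```bash
python3 -c "
from cell import bot
print(bot.finish_job())"
```

```text
the job is handed in; nothing more can be done
None
```

The arbor is locked in the rotary table's sleeve, the hammer is back on the bench, and I have handed the job in at about 26 s of the 64 s allowed. The hand-in reports no verdict, so the figures below are from my own readings.

- **Seating:** I took the arbor from the rack hole nearest the robot and eased it into the sleeve with about 6 N of push. I let go with its nose about 23 mm up.
- **Taps:** I made four separate taps of about 23, 27, 26 and 27 N, allowing for the hammer's weight. These are readings at the end of each move, so a brief higher peak between readings can't be ruled out. They were slow presses rather than sharp blows.
- **Locking:** The first tap drove the arbor a little over 1 mm. Over the next three taps the hammer's stopping height fell by 0.2 to 0.3 mm per tap. I put this down to give in the grip and arm, so "goes in no further" holds only to about 0.3 mm.
- **Last picture:** The arbor stands upright in the table. The hammer stands on the bench about 170 mm from the table's axis. The other things in view look undisturbed, and the open gripper touches nothing.
- **Disagreement:** The two cameras differed by 2 to 4 mm on positions. I used their mean, and side-force readings on the way down moved it by about 1 mm.

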